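Fetch the palette knife hemmed in at the middle of the mixing caddy

TASK

The palette knife lies in the caddy behind the front row of things and hemmed in by them, and it is wanted on the knife rest. Stand the tin, the roll of labels and the mixing cup from the caddy in the drip tray so that you can get at the knife, then lay the knife on the rest with its handle in the narrow notch and its blade in the wide one and let go of it. Then put the tin, the roll and the cup back, each upright in the very pocket it came from; knock nothing over and leave the tinter bottle, the air cap and the rest of the bench as they are.

Things in the scene. Friction and masses are not known exactly. Their poses are not given: they have to be found in the camera images.
- caddy: Fixed flat metal caddy. Origin: underside, midway between saddles; x to the back row, y to the blade. Base 210 x 167, 5 thick. 3 square pockets, 78 inside, wall tops z 14; centres (-62,40.5), (-62,-40.5), (62,0). Knife lies along y at x 0 in 2 black notched saddles at y -34 (notch 27 wide) and 34 (34 wide), 8 thick, notch floor z 21, cheeks z 30; tongue under the blade to y 168. All mm.
- tin: Small closed paint tin with a lever lid and a blue printed label, 68 mm diameter, 79 mm tall, about 0.18 kg. Origin: centre of its underside, z up. Starts in one of the caddy's pockets. Round, so its yaw means nothing.
- label_roll: Roll of white paper labels on a cardboard core, standing on end, 68 mm diameter, 62 mm tall, about 0.12 kg. Origin: centre of its underside, z up. Starts in one of the caddy's pockets. Round, so its yaw means nothing.
- cup: Clear graduated mixing cup standing in the caddy, open top, 86 mm tall, 65 mm diameter at the rim tapering to 48 mm at the foot, 0.03 kg; may be gripped round the outside. Origin: centre of its underside, z up. Starts in one of the caddy's pockets. Round, so its yaw means nothing.
- knife: Palette knife, 226 mm, 0.05 kg, blade flat. Origin: mid-length, underside; y to the blade tip, z up. Round black handle, 21 mm diameter, y -113 to -23 mm, axis 11 mm above the underside; steel blade 28 mm wide, 2 thick, at the underside, y -32 to 113. Balances at y -46. Starts along the caddy's y, origin 46 to 50 mm from the caddy's; grip the handle between the saddles.
- drip_tray: Square shallow sheet-steel tray, fixed, empty at the start; 180 mm inside, 186 outside, rim 17 mm high, floor 3 mm thick. Origin: centre of its underside, axes along its sides. Stands left of the scale, beyond the caddy or nearer the robot than it. Fixed scale between tray and rest: cup on its pan to 175 mm, display at its back to 240 mm, at x 0.43 to 0.70, y -0.27 to 0.01.
- knife_rest: Fixed, right of the scale. Dark steel foot 64 x 104 mm, 7 thick, and two black notched saddles 8 thick: at y -34 mm (narrow notch, 27 wide, for the handle) and y +34 (wide notch, 34, for the blade), notch floors z 27, cheeks z 36. Origin: underside, midway between saddles. Knife belongs along y, blade to +y, its origin at y +48 so that it balances.
- tinter_bottle: Bystander to leave alone: white dosing bottle with a dark label and a blue pointed nozzle, 50 mm diameter, 159 mm tall, standing loose in front of the scale to its left. Origin: centre of its underside.
- air_cap: Bystander to leave alone: small spray-gun air cap, white knurled ring with tan horns, 34 mm diameter, 25 mm tall, lying loose far left. Origin: centre of its underside.
Mind the look-alikes: they are no part of the job. Leave any yellow look-alike of the tin alone.

How it is judged:
On the way, in this order (a step that is already met when the one before it is completed fails the run):
1. the tin, the label roll and the cup all stand upright in the drip tray, let go (x of tin in the frame of drip_tray between -0.07 and 0.07 m and y of tin in the frame of drip_tray between -0.07 and 0.07 m and z of each of tin, label_roll, cup in the frame of drip_tray below 0.012 m and angle between each of tin, label_roll, cup's own z axis and vertical below 0.12 rad and contact force between the fingers and tin below 0.2 N and x of label_roll in the frame of drip_tray between -0.07 and 0.07 m and y of label_roll in the frame of drip_tray between -0.07 and 0.07 m and contact force between the fingers and label_roll below 0.2 N and x of cup in the frame of drip_tray between -0.07 and 0.07 m and y of cup in the frame of drip_tray between -0.07 and 0.07 m and contact force between the fingers and cup below 0.2 N), for 0.2 s.
2. the knife lies in the notches of the rest, handle in the narrow one, let go, while all three things are still in the drip tray (all of step 1 and x of knife in the frame of knife_rest between -0.01 and 0.01 m and y of knife in the frame of knife_rest between 0.033 and 0.063 m and z of knife in the frame of knife_rest between 0.022 and 0.032 m and angle between the y axis of knife and the y axis of knife_rest, either way round below 0.15 rad and angle between knife's own z axis and vertical below 0.12 rad and contact force between the fingers and knife below 0.2 N), for 0.2 s.
At the end, for the whole second after the job is handed in: Tin, label roll and cup stand upright within 25 mm of where each began, in its own pocket; the knife lies level in both notches of the rest, blade in the wide one, within 15 mm lengthwise and 10 mm sideways of its place; all released and at rest (distance of each of tin, label_roll, cup from where it was at the start of the episode below 0.025 m and angle between each of tin, label_roll, cup's own z axis and vertical below 0.08 rad and linear speed of each of tin, label_roll, cup, knife below 0.02 m/s and x of knife in the frame of knife_rest between -0.01 and 0.01 m and y of knife in the frame of knife_rest between 0.033 and 0.063 m and z of knife in the frame of knife_rest between 0.022 and 0.032 m and angle between the y axis of knife and the y axis of knife_rest, either way round below 0.15 rad and angle between knife's own z axis and vertical below 0.12 rad); the robot touches nothing.
It fails at once if the tin, the roll or the cup is tipped by more than 40 degrees (angle between any of tin, label_roll, cup's own z axis and vertical above 0.7 rad).
It fails at once if the tinter bottle or the air cap is pushed away by more than 20 mm or the bottle knocked over (distance of any of tinter_bottle, air_cap from where it was at the start of the episode above 0.02 m or angle between tinter_bottle's own z axis and vertical above 0.3 rad).
It also fails if it takes over 123 s, if anything falls off the work surface, if the arm or the gripper's body presses on something with over 40 N, if the wrist force passes 120 N, or if a joint passes its speed limit or range.

ROBOT

A 7-joint arm with a two-finger parallel gripper is mounted at the origin on a cart in front of the work surface, level with it; the furniture and walls round the work are solid. World frame = base frame: x ahead of the robot, y to its left, z up, the work surface at z = 0. Lengths are in m, angles in rad, forces in N, time in s.
With the tool pointing down it reaches from about 0.35 to 0.9 m from the base axis. Payload 8.1 kg.
Tool frame: the origin (TCP) lies at the very end of the fingers, on their centre line; the grasp point (between the pads) lies 19 mm behind it; z points along the fingers, y is the line along which they close (so a half turn about z gives the same grasp; the last joint's range is limited). The gripper opens to 92 mm and grips with 3 to 60 N. Pads are 19 mm wide; open, the fingers measure 130 mm over their backs; the gripper's body (75 mm by 190 mm) begins 47 mm behind the grasp point.
Start: joints at [-1.405, 0.434, 0.025, 1.573, -0.012, 1.134, -0.075], TCP at [0.166, 0.603, 0.227] pointing down, gripper open.
Joint ranges: [-2.62, 2.62], [-0.44, 2.09], [-1.27, 1.32], [0.08, 2.57], [-1.32, 4.46], [0.12, 2], [-2.74, 2.74]. Speed limits (rad/s): [2.22, 2.22, 3.01, 3.01, 3.14, 3.14, 3.14].

INTERFACE

Orientations are given as a rotation vector (axis times angle).
In Python, from cell import arm gives the robot as it stands.
- The arm moves only by the shell command python3 -m pendant 'ROWS' [FORCE]. ROWS is a JSON object of lists of equal length, an entry for each row: "slide": the shift along the tool's x, y, z in units of 0.3 m (1.0 is 0.3 m), a list of three; "dr": the turn, a rotation vector about the tool's x, y, z in units of 0.12 rad (1.0 is 0.12 rad), a list of three; "claw": the opening, from 0 (shut) to 1 (fully open). In form: {"slide": [[tx, ty, tz], ...], "dr": [[ax, ay, az], ...], "claw": [claw, ...]}. A call has 1 to 10 rows; each row shifts and turns the commanded pose from where the row before left it, along the tool's axes as they then stand; what a row does not reach is not made up. A row lasts 1/10 s, in which the tool goes at most 50 mm and 8.59 degrees, less where a joint would pass 70% of its speed; a pose out of reach is approached as far as the arm can. A call with a number of a shift or a turn outside -1 to 1 is refused whole. A call with a gripper value outside its range is refused whole. The fingers move at their own pace and stop on an object; FORCE is the grip in N (left out, the last holds). Time passes only in rows, so rows that do not move let the fingers close. It gives the time, the measured TCP pose, the force, the opening and the grip force at its end, in the units of the state.
- arm.observe(): the state, without advancing time (a new reading comes with each control period).
- arm.get_image(name): name is "side" or "top"; returns the picture (384x512x3 uint8, red, green, blue); there is no depth.
- arm.calibration(name): a dict with "K" (3x3 intrinsics, pixels), "xyz" and "orientation" of the camera in the world. Camera axes: x right, y up, looking along -z (the intrinsics and any distortion apply to the point x, -y, -z); pixel columns grow to the right and rows downward; lengths in m; the calibration is good to about 2 mm. A picture is of the moment at which its call begins. calibration takes no time and is no camera call.
- arm.sign_off(): hands the job in; it is judged then, once.
The state is a dict: "clock": time; "joints": joint angles; "dq": joint speeds; "joint_efforts": joint torques, N m; "position": TCP position; "ee_rot": TCP orientation; "force": force on the tool from outside, world axes, zero at the start; "ft_torque": the same for the moment, N m; "width": opening from 0.0 (shut) to 1.0 (fully open); "gripper_force": force on a finger pad.
Only numpy, scipy, OpenCV 4.12 (cv2) and the standard library are available. Lean on these libraries where they do the work, as an engineer would, in place of code of your own. Each camera call takes 0.05 s, during which the arm holds its last target. There are 200 camera calls.

## Working session

There is one attempt and no reset: what is moved stays moved. The work goes in short steps, Python scripts to look and compute and a shell command to move; the robot and the scene stay as the last step left them, time stands still between calls to the robot, and variables do not carry over. Pictures are saved under pics/ and viewed, at most 14 in all, crops included, and the job is handed in when it is done.

```bash
mkdir -p pics; ls; python3 - <<'E'
from cell import arm
import cv2,numpy as np
s=arm.observe();print(s)
for n in("side","top"):
    im=arm.get_image(n);cv2.imwrite(f"pics/{n}0.png",im[:,:,::-1]);c=arm.calibration(n);print(n,c)
E
```

```text
pics
{'clock': 0.0, 'joints': array([-1.40446085,  0.43501747,  0.02519946,  1.57398353, -0.01154273,
        1.13403563, -0.07511798]), 'dq': array([ 4.65066429e-04,  1.23956796e-03, -1.29685235e-03, -4.00877339e-04,
        8.57054974e-05,  7.76941805e-04, -1.65414511e-03]), 'joint_efforts': array([-4.70947903e-01, -6.61860824e+01,  6.41522482e-01, -3.12431931e+01,
       -1.08820964e-01,  2.18682684e-02,  1.41048440e-04]), 'position': array([0.1661433 , 0.60205038, 0.22611925]), 'ee_rot': array([ 4.21575808e-01,  3.11308803e+00, -2.04794665e-03]), 'force': array([ 1.41140178, -0.27557759,  0.11199977]), 'ft_torque': array([ 0.02491467, -0.05753552,  0.0466453 ]), 'gripper_force': 0.0, 'width': 0.9959148510683677}
side {'K': array([[358.52903723,   0.        , 257.80023714],
       [  0.        , 358.52903723, 187.75834084],
       [  0.        ,   0.        ,   1.        ]]), 'xyz': array([0.33774535, 0.76033273, 0.7889562 ]), 'orientation': array([ 0.18393296, -1.14449169, -2.61202758])}
top {'K': array([[449.19180733,   0.        , 255.7765643 ],
       [  0.        , 449.19180733, 187.81533503],
       [  0.        ,   0.        ,   1.        ]]), 'xyz': array([ 0.27360786, -0.00511454,  1.54312534]), 'orientation': array([ 0.15660813, -0.16861135, -1.70591839])}
```

View pics/side0.png

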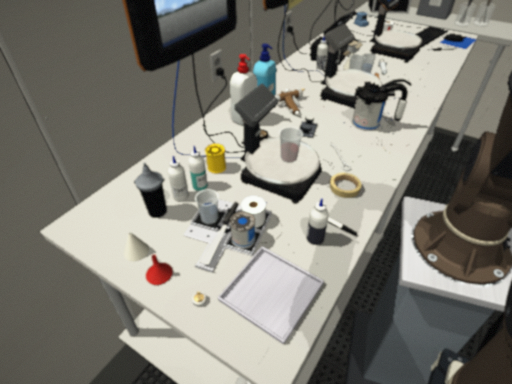

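View pics/top0.png

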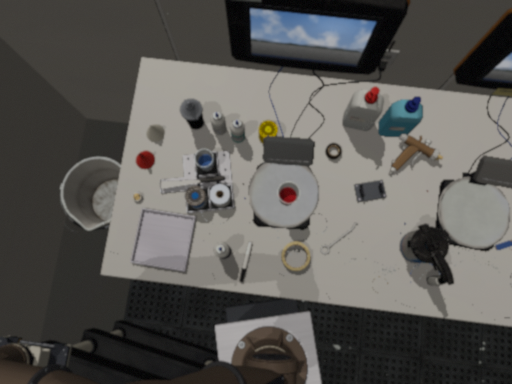

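```bash
cat > h.py <<'E'
import numpy as np, cv2
from cell import arm
from scipy.spatial.transform import Rotation as R
F=np.diag([1,-1,-1])
def cam(n):
    c=arm.calibration(n); return np.array(c["K"]),np.array(c["xyz"]),R.from_rotvec(c["orientation"]).as_matrix()@F
def ray(n,u,v,z):
    K,p,M=cam(n); d=M@np.linalg.inv(K)@np.array([u,v,1.]); return p+d*(z-p[2])/d[2]
def proj(n,P):
    K,p,M=cam(n); q=K@M.T@(np.atleast_2d(P)-p).T; return (q[:2]/q[2]).T
def state():
    s=arm.observe(); m=R.from_rotvec(s["ee_rot"]).as_matrix()
    return s,m
E
python3 - <<'E'
import cv2
from h import *
t=cv2.imread("pics/top0.png");s=cv2.imread("pics/side0.png")
cv2.imwrite("pics/c1.png",cv2.resize(t[130:280,100:260],(800,750)[:1]+(750,) if 0 else (640,600),interpolation=cv2.INTER_CUBIC))
a=cv2.resize(s[180:280,160:290],(520,400),interpolation=cv2.INTER_CUBIC);b=cv2.resize(t[165:215,340:400],(280,233),interpolation=cv2.INTER_CUBIC)
d=cv2.resize(s[105:145,285:335],(280,224),interpolation=cv2.INTER_CUBIC)
o=np.zeros((457,800,3),np.uint8);o[:400,:520]=a;o[:233,520:]=b;o[233:457,520:]=d
cv2.imwrite("pics/c2.png",o)
for n,p in [("tray",(165,240)),("rest",(370,190)),("bottle",(223,250)),("caddy",(207,180)),("cap",(138,198))]: print(n,ray("top",*p,0.01).round(3))
E
```

```text
tray [0.452 0.293 0.01 ]
rest [ 0.524 -0.431  0.01 ]
bottle [0.39  0.101 0.01 ]
caddy [0.639 0.126 0.01 ]
cap [0.61  0.371 0.01 ]
```

View pics/c1.png

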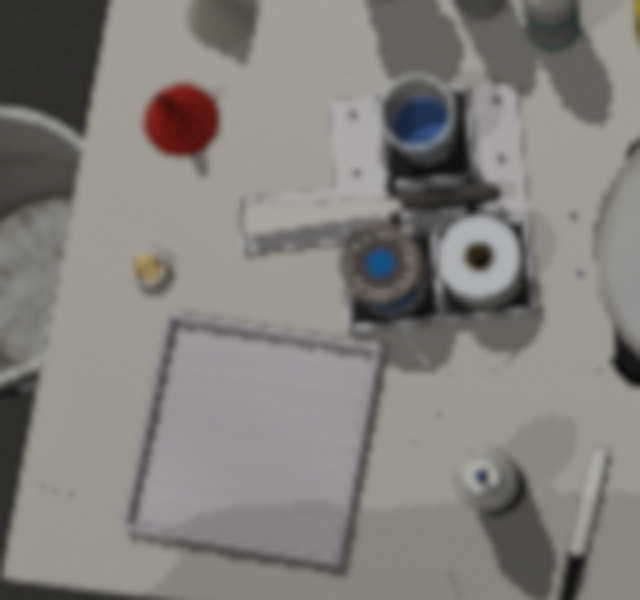

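View pics/c2.png

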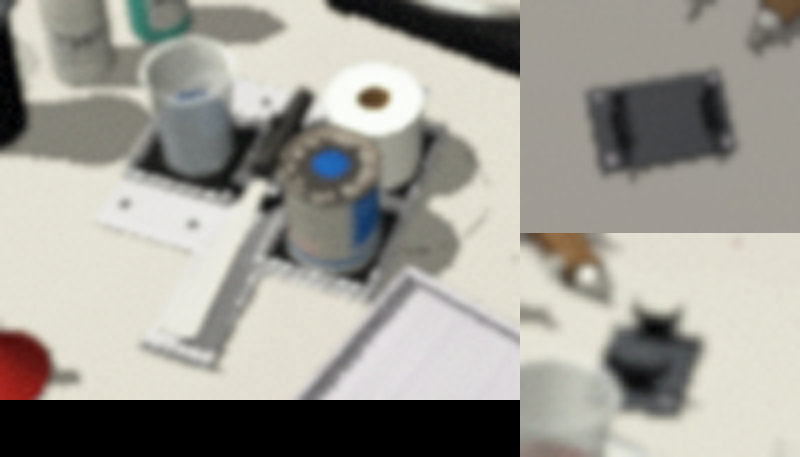

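```bash
python3 - <<'E'
from h import *
c=lambda p,z: ray("top",100+p[0]/4-.4,130+p[1]/4-.4,z)
for n,p,z in [("tin",(380,263),.084),("roll",(479,258),.067),("cup",(420,117),.091),("bottle tip",(482,476),.159)]: print(n,c(p,z).round(4))
tr=np.array([c(p,.017) for p in [(173,320),(384,350),(345,572),(130,535)]]);print("tray",tr.mean(0).round(4),tr.round(3)[:,:2].tolist())
cd=np.array([c(p,.005) for p in [(333,100),(515,88)]]+[c(p,.014) for p in [(537,308),(352,330)]]);print("caddy",cd.mean(0).round(4),cd.round(3)[:,:2].tolist())
re=np.array([ray("top",*p,.007) for p in [(353.9,183.9),(384.4,180),(387.1,197.6),(358.2,202.1)]]);print("rest",re.mean(0).round(4),re.round(3)[:,:2].tolist())
for n in("side","top"):
    a=np.mean([arm.get_image(n).astype(float) for _ in range(10)],0)[:,:,::-1]; np.save(f"{n}avg.npy",a)
    r=proj(n,[*re.mean(0)[:2],.02])[0];w=18
    x,y=int(r[0]),int(r[1]); k=a[y-w:y+w,x-w-4:x+w+4]; k=np.clip(k/k.mean()*90 if n=="x" else (k-10)*2.2,0,255).astype(np.uint8)
    k=cv2.resize(k,None,fx=9,fy=9,interpolation=cv2.INTER_CUBIC); print(n,x,y)
    o=k if n=="side" else np.hstack([o,k])
cv2.imwrite("pics/rest.png",o)
E
```

```text
tin [0.5759 0.1665 0.084 ]
roll [0.5719 0.0859 0.067 ]
cup [0.6932 0.1184 0.091 ]
bottle tip [0.3843 0.0991 0.159 ]
tray [0.4502 0.2945 0.017 ] [[0.565, 0.356], [0.514, 0.18], [0.333, 0.233], [0.389, 0.409]]
caddy [0.6362 0.1224 0.0095] [[0.745, 0.2], [0.733, 0.039], [0.532, 0.045], [0.535, 0.205]]
rest [ 0.5205 -0.4342  0.007 ] [[0.553, -0.38], [0.552, -0.488], [0.489, -0.485], [0.488, -0.383]]
side 307 125
top 371 190
```

View pics/rest.png

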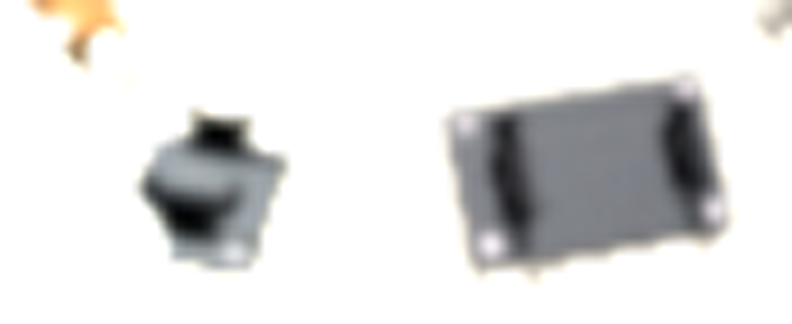

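```bash
cat >> h.py <<'E'
def tri(us,ut):
    A=np.zeros((3,3));b=np.zeros(3)
    for n,uv in(("side",us),("top",ut)):
        K,p,M=cam(n);d=M@np.linalg.inv(K)@np.array([*uv,1.]);d/=np.linalg.norm(d);Q=np.eye(3)-np.outer(d,d);A+=Q;b+=Q@p
    return np.linalg.solve(A,b)
def go(x,y,z,yaw):
    "shift (tool axes, slide units) and turn (dr units) to TCP x,y,z pointing down, tool y at angle yaw from world y (mod pi)"
    s,m=state(); best=None
    for k in(0,np.pi):
        T=(R.from_rotvec([0,0,yaw+k])*R.from_matrix(np.diag([-1,1,-1.]))).as_matrix()
        r=R.from_matrix(m.T@T).as_rotvec()
        if best is None or np.linalg.norm(r)<np.linalg.norm(best[0]): best=(r,T)
    d=best[1].T@(np.array([x,y,z])-s["position"])
    print("pos",s["position"].round(4),"q7",s["joints"][6].round(2),"w",s["width"].round(3),"gf",round(s["gripper_force"],1),"t",round(s["clock"],1))
    print("turn",(best[0]/.12).round(2),"then slide(final axes)",(d/.3).round(3))
E
python3 - <<'E'
from h import *
print("pan",tri((283,160),(284,193)))
a=np.load("topavg.npy");g=a.mean(2)
k=(g[160:225,335:405]<105).astype(np.uint8)
n,l,st,ce=cv2.connectedComponentsWithStats(k)
for i in range(1,n):
    if st[i,4]>200:
        c=max(cv2.findContours((l==i).astype(np.uint8),0,2)[0],key=cv2.contourArea);r=cv2.minAreaRect(c);print(st[i],r)
        b=np.array([ray("top",x+335,y+160,.007) for x,y in cv2.boxPoints(r)]);print(b.mean(0).round(4),b[:,:2].round(3).tolist())
b=[tri(p,q) for p,q in []]
# saddle dark centres
for nm,(y0,y1,x0,x1) in {"L":(175,205,353,366),"R":(172,202,373,388)}.items():
    s=g[y0:y1,x0:x1]; kk=s<50; ys,xs=np.nonzero(kk); print(nm,kk.sum(),ray("top",xs.mean()+x0,ys.mean()+y0,.033).round(4), s.min())
go(.5759,.1665,.2,np.pi/2-.06)
E
```

```text
pan [ 0.54242747 -0.12832078  0.07355707]
[ 20  21  31  21 519] ((34.83784103393555, 31.02702522277832), (18.412687301635742, 28.934221267700195), 80.53767395019531)
[ 0.5206 -0.4305  0.007 ] [[0.552, -0.381], [0.554, -0.482], [0.489, -0.48], [0.487, -0.379]]
L 46 [ 0.5194 -0.3941  0.033 ] 25.13333333333333
R 40 [ 0.519  -0.4608  0.033 ] 22.2Traceback (most recent call last):
  File "<stdin>", line 14, in <module>
  File "h.py", line 27, in go
    print("pos",s["position"].round(4),"q7",s["joints"][6].round(2),"w",s["width"].round(3),"gf",round(s["gripper_force"],1),"t",round(s["clock"],1))
                                                                        ^^^^^^^^^^^^^^^^
AttributeError: 'float' object has no attribute 'round'
```

```bash
sed -i 's/s\["width"\].round(3)/round(float(s["width"]),3)/' h.py; python3 -c "
from h import *
go(.5759,.1665,.2,np.pi/2-.06)"
```

```text
pos [0.1661 0.6025 0.2267] q7 -0.08 w 0.999 gf 0.0 t 1.1
turn [ 0.    0.   11.35] then slide(final axes) [-1.369  1.451  0.089]
```

```bash
python3 -m pendant '{"slide":[[0,0,0],[0,0,0],[0,0,0],[0,0,0],[0,0,0],[0,0,0],[0,0,0],[0,0,0],[0,0,0],[0,0,0]],"dr":[[0,0,1],[0,0,1],[0,0,1],[0,0,1],[0,0,1],[0,0,1],[0,0,1],[0,0,1],[0,0,1],[0,0,1]],"claw":[1,1,1,1,1,1,1,1,1,1]}'
python3 -m pendant '{"slide":[[0,0,0],[-0.08,0.1,0],[-0.08,0.1,0],[-0.08,0.1,0],[-0.08,0.1,0],[-0.08,0.1,0],[-0.08,0.1,0],[-0.08,0.1,0],[-0.08,0.1,0],[-0.08,0.1,0]],"dr":[[0,0,1],[0,0,0.35],[0,0,0],[0,0,0],[0,0,0],[0,0,0],[0,0,0],[0,0,0],[0,0,0],[0,0,0]],"claw":[1,1,1,1,1,1,1,1,1,1]}'
python3 -c "
from h import *
go(.5759,.1665,.2,np.pi/2-.06)"
```

```text
clock: 2.1
position: [0.1654, 0.603, 0.227]
ee_rot: [-2.11, -2.327, -0.0]
force: [-0.6, -0.6, 0.1]
width: 1.006
gripper_force: 0.0
clock: 3.1
position: [0.4244, 0.3715, 0.2271]
ee_rot: [-2.286, -2.155, -0.002]
force: [0.7, 0.3, -0.4]
width: 1.001
gripper_force: 0.0
pos [0.4244 0.3715 0.2271] q7 -0.71 w 1.001 gf 0.0 t 3.1
turn [ 0.   -0.01  0.01] then slide(final axes) [-0.652  0.545  0.09 ]
```

```bash
python3 -m pendant '{"slide":[[-0.1,0.09,0],[-0.11,0.09,0],[-0.11,0.09,0],[-0.11,0.09,0],[-0.11,0.09,0],[-0.11,0.095,0],[0,0,0.09],[0,0,0],[0,0,0]],"dr":[[0,0,0],[0,0,0],[0,0,0],[0,0,0],[0,0,0],[0,0,0],[0,0,0],[0,0,0],[0,0,0]],"claw":[1,1,1,1,1,1,1,1,1]}'
python3 - <<'E'
from h import *
go(.5759,.1665,.052,np.pi/2-.06)
a=arm.get_image("side")[150:300,150:310,::-1];b=arm.get_image("top")[130:280,140:260,::-1]
cv2.imwrite("pics/p1.png",np.hstack([cv2.resize(a,(427,400)),cv2.resize(b,(320,400))]))
E
```

```text
clock: 4.0
position: [0.5743, 0.1688, 0.1997]
ee_rot: [-2.285, -2.155, 0.001]
force: [0.0, 1.1, 0.2]
width: 1.002
gripper_force: 0.0
pos [0.5743 0.1688 0.1997] q7 -0.21 w 1.002 gf 0.0 t 4.0
turn [-0.01 -0.    0.01] then slide(final axes) [-0.007  0.006  0.492]
```

View pics/p1.png

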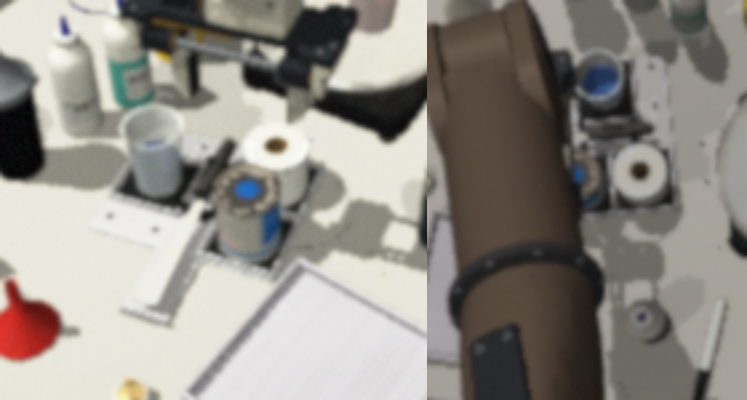

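```bash
python3 -m pendant '{"slide":[[-0.007,0.006,0.1],[0,0,0.1],[0,0,0.1],[0,0,0.1],[0,0,0.09],[0,0,0],[0,0,0],[0,0,0],[0,0,0],[0,0,0]],"dr":[[0,0,0],[0,0,0],[0,0,0],[0,0,0],[0,0,0],[0,0,0],[0,0,0],[0,0,0],[0,0,0],[0,0,0]],"claw":[1,1,1,1,1,1,0.5,0.5,0.5,0.5]}' 15
python3 -c "
from h import *
go(.5759,.1665,.052,np.pi/2-.06)"
```

```text
clock: 5.1
position: [0.5772, 0.1657, 0.054]
ee_rot: [2.287, 2.154, 0.002]
force: [-3.3, 0.3, 7.2]
width: 0.728
gripper_force: 15.0
pos [0.5772 0.1657 0.054 ] q7 -0.12 w 0.728 gf 15.0 t 5.1
turn [ 0.01 -0.01  0.  ] then slide(final axes) [ 0.002 -0.005  0.007]
```

```bash
python3 -m pendant '{"slide":[[0,0,-0.06],[0,0,-0.1],[0,0,-0.1],[0,0,-0.05],[0,0,0]],"dr":[[0,0,0],[0,0,0],[0,0,0],[0,0,0],[0,0,0]],"claw":[0.5,0.5,0.5,0.5,0.5]}' 15
python3 -c "
from h import *
go(.4645,.3424,.053,np.pi/2-.06)"
```

```text
clock: 5.6
position: [0.5783, 0.1656, 0.1483]
ee_rot: [2.286, 2.152, 0.007]
force: [-0.0, -0.1, -2.9]
width: 0.727
gripper_force: 15.0
pos [0.5783 0.1656 0.1483] q7 -0.18 w 0.727 gf 15.0 t 5.6
turn [ 0.03 -0.02 -0.  ] then slide(final axes) [ 0.566 -0.414  0.318]
```

```bash
python3 -m pendant '{"slide":[[0.05,-0.04,0],[0.09,-0.065,0],[0.1,-0.07,0],[0.1,-0.07,0],[0.1,-0.07,0],[0.08,-0.06,0],[0.046,-0.039,0],[0,0,0.1],[0,0,0.1],[0,0,0]],"dr":[[0.03,-0.02,0],[0,0,0],[0,0,0],[0,0,0],[0,0,0],[0,0,0],[0,0,0],[0,0,0],[0,0,0],[0,0,0]],"claw":[0.5,0.5,0.5,0.5,0.5,0.5,0.5,0.5,0.5,0.5]}' 15
python3 -c "
from h import *
go(.4645,.3424,.053,np.pi/2-.06)"
```

```text
clock: 6.6
position: [0.4597, 0.3402, 0.0815]
ee_rot: [-2.286, -2.153, 0.019]
force: [-1.7, -1.1, -2.9]
width: 0.728
gripper_force: 15.0
pos [0.4597 0.3402 0.0815] q7 -0.51 w 0.728 gf 15.0 t 6.6
turn [-0.08  0.07  0.  ] then slide(final axes) [0.008 0.016 0.095]
```

```bash
python3 -m pendant '{"slide":[[0.0,0.005,0.03],[0,0,0.03],[0,0,0.015],[0,0,0],[0,0,0]],"dr":[[0,0,0],[0,0,0],[0,0,0],[0,0,0],[0,0,0]],"claw":[0.5,0.5,0.5,0.5,0.5]}' 15
python3 -c "
from h import *
go(.4645,.3424,.053,np.pi/2-.06)"
```

```text
clock: 7.1
position: [0.4645, 0.3421, 0.0637]
ee_rot: [-2.287, -2.153, 0.006]
force: [0.1, 0.5, -2.7]
width: 0.726
gripper_force: 15.0
pos [0.4645 0.3421 0.0637] q7 -0.49 w 0.726 gf 15.0 t 7.1
turn [-0.03  0.02 -0.  ] then slide(final axes) [0.001 0.    0.036]
```

```bash
python3 -m pendant '{"slide":[[0,0,0.012],[0,0,0.012],[0,0,0.012],[0,0,0],[0,0,0]],"dr":[[0,0,0],[0,0,0],[0,0,0],[0,0,0],[0,0,0]],"claw":[0.5,0.5,0.5,0.5,0.5]}' 15
python3 -m pendant '{"slide":[[0,0,0],[0,0,0],[0,0,0],[0,0,0],[0,0,-0.05],[0,0,-0.1],[0,0,-0.1],[0,0,-0.1],[0,0,-0.1],[0,0,0]],"dr":[[0,0,0],[0,0,0],[0,0,0],[0,0,0],[0,0,0],[0,0,0],[0,0,0],[0,0,0],[0,0,0],[0,0,0]],"claw":[0.94,0.94,0.94,0.94,0.94,0.94,0.94,1,1,1]}' 15
python3 -c "
from h import *
go(.572,.0859,.18,-.06)"
```

```text
clock: 7.6
position: [0.4641, 0.3419, 0.0523]
ee_rot: [-2.286, -2.153, 0.007]
force: [0.3, 0.4, -2.1]
width: 0.728
gripper_force: 15.0
clock: 8.6
position: [0.4668, 0.3435, 0.1916]
ee_rot: [-2.287, -2.153, -0.004]
force: [-0.0, 0.1, 1.0]
width: 0.997
gripper_force: 0.0
pos [0.4668 0.3435 0.1916] q7 -0.57 w 0.997 gf 0.0 t 8.6
turn [-1.000e-02 -3.000e-02  1.309e+01] then slide(final axes) [0.402 0.836 0.039]
```

```bash
python3 -m pendant '{"slide":[[0,0,0],[0,0,0],[0,0,0],[0,0,0],[0,0,0],[0,0,0],[0,0,0],[0,0,0],[0,0,0],[0,0,0]],"dr":[[0,0,-1],[0,0,-1],[0,0,-1],[0,0,-1],[0,0,-1],[0,0,-1],[0,0,-1],[0,0,-1],[0,0,-1],[0,0,-1]],"claw":[1,1,1,1,1,1,1,1,1,1]}'
python3 -m pendant '{"slide":[[0,0,0],[0,0,0],[0,0,0],[0,0,0],[-0.05,-0.1,0],[-0.05,-0.11,0],[-0.06,-0.12,0],[-0.06,-0.12,0],[-0.06,-0.12,0],[-0.06,-0.12,0]],"dr":[[0,0,-1],[0,0,-1],[0,0,-1],[0,0,-0.09],[0,0,0],[0,0,0],[0,0,0],[0,0,0],[0,0,0],[0,0,0]],"claw":[1,1,1,1,1,1,1,1,1,1]}'
python3 - <<'E'
from h import *
go(.572,.0859,.032,-.06)
a=arm.get_image("side")[150:350,130:350,::-1]
cv2.imwrite("pics/p2.png",cv2.resize(a,(660,600)))
E
```

```text
clock: 9.6
position: [0.4644, 0.3421, 0.1869]
ee_rot: [-0.663, -3.067, 0.005]
force: [-0.1, 0.0, -0.4]
width: 0.997
gripper_force: 0.0
clock: 10.6
position: [0.5543, 0.128, 0.1873]
ee_rot: [-0.1, -3.136, 0.003]
force: [0.2, 0.4, -0.5]
width: 0.998
gripper_force: 0.0
pos [0.5543 0.128  0.1873] q7 1.26 w 0.998 gf 0.0 t 10.6
turn [-0.02 -0.03 -0.03] then slide(final axes) [-0.067 -0.136  0.518]
```

View pics/p2.png

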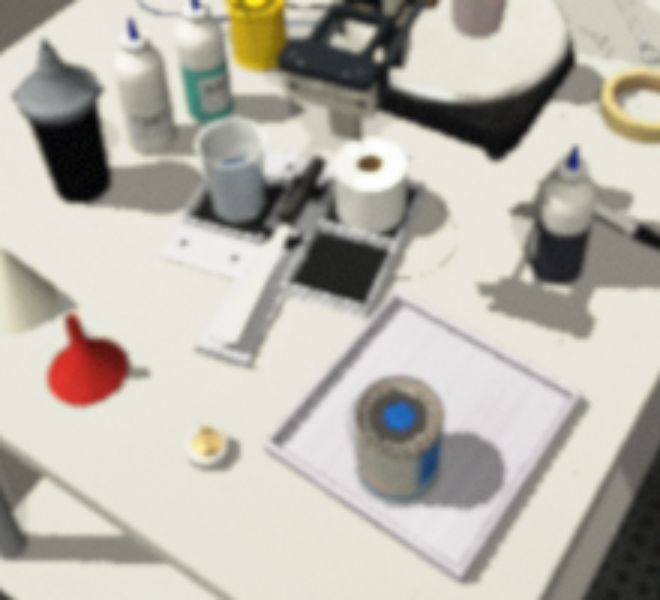

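```bash
python3 -m pendant '{"slide":[[-0.063,-0.12,0],[0,-0.025,0],[0,0,0],[0,0,0]],"dr":[[0,0,0],[0,0,0],[0,0,0],[0,0,0]],"claw":[1,1,1,1]}' 15
python3 -c "
from h import *
go(.572,.0859,.034,-.06)"
```

```text
clock: 11.05
position: [0.5698, 0.0861, 0.1874]
ee_rot: [-0.095, -3.136, 0.003]
force: [-0.8, 0.5, 0.4]
width: 0.999
gripper_force: 0.0
pos [0.5698 0.0861 0.1874] q7 1.34 w 0.999 gf 0.0 t 11.1
turn [-0.01 -0.04 -0.01] then slide(final axes) [-0.007 -0.     0.511]
```

```bash
python3 -m pendant '{"slide":[[-0.007,0,0.1],[0,0,0.1],[0,0,0.1],[0,0,0.1],[0,0,0.08],[0,0,0.03],[0,0,0],[0,0,0]],"dr":[[0,0,0],[0,0,0],[0,0,0],[0,0,0],[0,0,0],[0,0,0],[0,0,0],[0,0,0]],"claw":[1,1,1,1,1,1,1,1]}' 15
python3 -m pendant '{"slide":[[0,0,0],[0,0,0],[0,0,0],[0,0,0],[0,0,0]],"dr":[[0,0,0],[0,0,0],[0,0,0],[0,0,0],[0,0,0]],"claw":[0.5,0.5,0.5,0.5,0.5]}' 15
python3 -m pendant '{"slide":[[0,0,-0.06],[0,0,-0.1],[0,0,-0.1],[0,0,-0.1],[0,0,-0.05],[0,0,0],[0,0,0]],"dr":[[0,0,0],[0,0,0],[0,0,0],[0,0,0],[0,0,0],[0,0,0],[0,0,0]],"claw":[0.5,0.5,0.5,0.5,0.5,0.5,0.5]}' 15
python3 -c "
from h import *
go(.391,.264,.034,-.29)"
```

```text
clock: 11.85
position: [0.5723, 0.0854, 0.0355]
ee_rot: [-0.093, -3.138, 0.003]
force: [-0.1, 0.4, 0.2]
width: 0.998
gripper_force: 0.0
clock: 12.35
position: [0.5722, 0.0845, 0.0352]
ee_rot: [-0.095, -3.137, 0.003]
force: [-1.5, -0.6, 6.0]
width: 0.732
gripper_force: 15.0
clock: 13.05
position: [0.5718, 0.0847, 0.1569]
ee_rot: [-0.094, -3.136, 0.004]
force: [-0.3, 0.0, -1.2]
width: 0.727
gripper_force: 15.0
pos [0.5718 0.0847 0.1569] q7 1.36 w 0.727 gf 15.0 t 13.1
turn [-0.02 -0.03  1.92] then slide(final axes) [0.748 0.4   0.41 ]
```

```bash
python3 -m pendant '{"slide":[[0,0,0],[0,0,0],[0.02,0.08,0],[0.06,0.1,0],[0.08,0.1,0],[0.1,0.08,0],[0.12,0.04,0],[0.12,0,0],[0.12,0,0],[0.1,0,0]],"dr":[[0,0,0.96],[0,0,0.96],[0,0,0],[0,0,0],[0,0,0],[0,0,0],[0,0,0],[0,0,0],[0,0,0],[0,0,0]],"claw":[0.5,0.5,0.5,0.5,0.5,0.5,0.5,0.5,0.5,0.5]}' 15
python3 -m pendant '{"slide":[[0.028,0,0],[0,0,0.1],[0,0,0.1],[0,0,0.1],[0,0,0],[0,0,0]],"dr":[[0,0,0],[0,0,0],[0,0,0],[0,0,0],[0,0,0],[0,0,0]],"claw":[0.5,0.5,0.5,0.5,0.5,0.5]}' 15
python3 -c "
from h import *
go(.391,.264,.0335,-.29)"
```

```text
clock: 14.05
position: [0.3968, 0.2614, 0.1561]
ee_rot: [-0.452, -3.103, 0.008]
force: [-0.1, 1.1, -1.8]
width: 0.73
gripper_force: 15.0
clock: 14.65
position: [0.3912, 0.263, 0.0675]
ee_rot: [-0.455, -3.104, 0.007]
force: [0.1, 0.8, -1.1]
width: 0.733
gripper_force: 15.0
pos [0.3912 0.263  0.0675] q7 0.68 w 0.733 gf 15.0 t 14.7
turn [-0.05 -0.03 -0.01] then slide(final axes) [0.002 0.003 0.113]
```

```bash
python3 -m pendant '{"slide":[[0,0,0.05],[0,0,0.04],[0,0,0.02],[0,0,0.003],[0,0,0],[0,0,0]],"dr":[[0,0,0],[0,0,0],[0,0,0],[0,0,0],[0,0,0],[0,0,0]],"claw":[0.5,0.5,0.5,0.5,0.5,0.5]}' 15
python3 -m pendant '{"slide":[[0,0,0],[0,0,0],[0,0,0],[0,0,0],[0,0,-0.05],[0,0,-0.1],[0,0,-0.1],[0,0,-0.1],[0,0,-0.1],[0,0,-0.1]],"dr":[[0,0,0],[0,0,0],[0,0,0],[0,0,0],[0,0,0],[0,0,0],[0,0,0],[0,0,0],[0,0,0],[0,0,0]],"claw":[0.94,0.94,0.94,0.94,0.94,0.94,1,1,1,1]}' 15
python3 -c "
from h import *
go(.6932,.1184,.18,-.06)"
```

```text
clock: 15.25
position: [0.3915, 0.2639, 0.0345]
ee_rot: [-0.454, -3.106, 0.003]
force: [-1.0, -0.1, -2.0]
width: 0.73
gripper_force: 15.0
clock: 16.25
position: [0.3916, 0.2639, 0.2004]
ee_rot: [-0.454, -3.105, 0.004]
force: [0.2, 0.2, -0.2]
width: 1.002
gripper_force: 0.0
pos [0.3916 0.2639 0.2004] q7 0.63 w 1.002 gf 0.0 t 16.2
turn [-0.02 -0.03 -1.92] then slide(final axes) [-1.033 -0.424  0.068]
```

```bash
python3 -m pendant '{"slide":[[0,0,0],[0,0,0],[-0.08,-0.04,0],[-0.12,-0.05,0],[-0.12,-0.05,0],[-0.13,-0.05,0],[-0.13,-0.05,0],[-0.13,-0.05,0],[-0.12,-0.05,0],[-0.1,-0.04,0]],"dr":[[0,0,-0.96],[0,0,-0.96],[0,0,0],[0,0,0],[0,0,0],[0,0,0],[0,0,0],[0,0,0],[0,0,0],[0,0,0]],"claw":[1,1,1,1,1,1,1,1,1,1]}' 
python3 -c "
from h import *
for p in [(201,188),(180,198)]: print(ray('side',*p,0.).round(3))
print(tri((195,150),(237,122)))
go(.6932,.1184,.18,-.06)"
```

```text
clock: 17.25
position: [0.6651, 0.1318, 0.1979]
ee_rot: [-0.096, -3.136, 0.005]
force: [0.5, -0.3, 0.3]
width: 1.001
gripper_force: 0.0
[ 0.778  0.003 -0.   ]
[0.822 0.066 0.   ]
[ 0.78553413 -0.00634608  0.14512443]
pos [0.6651 0.1318 0.1979] q7 1.35 w 1.001 gf 0.0 t 17.2
turn [-0.03 -0.03 -0.01] then slide(final axes) [-0.096 -0.039  0.06 ]
```

```bash
python3 -m pendant '{"slide":[[-0.09,-0.04,0],[0,0,0],[0,0,0.1],[0,0,0.1],[0,0,0.1],[0,0,0.1],[0,0,0.08],[0,0,0.03],[0,0,0],[0,0,0]],"dr":[[0,0,0],[0,0,0],[0,0,0],[0,0,0],[0,0,0],[0,0,0],[0,0,0],[0,0,0],[0,0,0],[0,0,0]],"claw":[1,1,1,1,1,1,1,1,1,1]}' 
python3 -m pendant '{"slide":[[0,0,0],[0,0,0],[0,0,0],[0,0,0],[0,0,0],[0,0,0]],"dr":[[0,0,0],[0,0,0],[0,0,0],[0,0,0],[0,0,0],[0,0,0]],"claw":[0.5,0.5,0.5,0.5,0.5,0.5]}' 6
python3 -m pendant '{"slide":[[0,0,-0.06],[0,0,-0.1],[0,0,-0.1],[0,0,-0.1],[0,0,-0.05],[0,0,0],[0,0,0]],"dr":[[0,0,0],[0,0,0],[0,0,0],[0,0,0],[0,0,0],[0,0,0],[0,0,0]],"claw":[0.5,0.5,0.5,0.5,0.5,0.5,0.5]}' 6
python3 -c "
from h import *
go(.483,.2367,.045,-.29)"
```

```text
clock: 18.25
position: [0.6897, 0.1199, 0.0464]
ee_rot: [-0.094, -3.138, 0.003]
force: [0.5, 0.7, 0.7]
width: 1.001
gripper_force: 0.0
clock: 18.85
position: [0.6894, 0.1198, 0.0456]
ee_rot: [-0.094, -3.137, 0.003]
force: [0.7, 1.2, 2.5]
width: 0.694
gripper_force: 6.0
clock: 19.55
position: [0.689, 0.1198, 0.1669]
ee_rot: [-0.094, -3.135, 0.004]
force: [0.5, 0.9, -1.2]
width: 0.693
gripper_force: 6.0
pos [0.689  0.1198 0.1669] q7 1.38 w 0.693 gf 6.0 t 19.6
turn [-0.03 -0.04  1.92] then slide(final axes) [0.769 0.177 0.406]
```

```bash
python3 -m pendant '{"slide":[[0,0,0],[0,0,0],[0.08,0.02,0],[0.11,0.03,0],[0.12,0.03,0],[0.12,0.03,0],[0.12,0.03,0],[0.1,0.02,0],[0.08,0.017,0],[0.039,0,0]],"dr":[[0,0,0.96],[0,0,0.96],[0,0,0],[0,0,0],[0,0,0],[0,0,0],[0,0,0],[0,0,0],[0,0,0],[0,0,0]],"claw":[0.5,0.5,0.5,0.5,0.5,0.5,0.5,0.5,0.5,0.5]}' 6
python3 -m pendant '{"slide":[[0,0,0.1],[0,0,0.1],[0,0,0.1],[0,0,0],[0,0,0]],"dr":[[0,0,0],[0,0,0],[0,0,0],[0,0,0],[0,0,0]],"claw":[0.5,0.5,0.5,0.5,0.5]}' 6
python3 - <<'E'
from h import *
go(.483,.2367,.044,-.29)
E
```

```text
clock: 20.55
position: [0.4807, 0.238, 0.167]
ee_rot: [-0.449, -3.103, 0.007]
force: [0.4, -0.5, -0.1]
width: 0.696
gripper_force: 6.0
clock: 21.05
position: [0.4834, 0.2357, 0.0783]
ee_rot: [-0.455, -3.104, 0.007]
force: [0.8, 0.2, 0.3]
width: 0.694
gripper_force: 6.0
pos [0.4834 0.2357 0.0783] q7 0.89 w 0.694 gf 6.0 t 21.1
turn [-0.04 -0.03 -0.01] then slide(final axes) [0.002 0.003 0.114]
```

```bash
python3 -m pendant '{"slide":[[0,0,0.05],[0,0,0.04],[0,0,0.02],[0,0,0.004],[0,0,0],[0,0,0]],"dr":[[0,0,0],[0,0,0],[0,0,0],[0,0,0],[0,0,0],[0,0,0]],"claw":[0.5,0.5,0.5,0.5,0.5,0.5]}' 6
python3 -m pendant '{"slide":[[0,0,0],[0,0,0],[0,0,0],[0,0,0],[0,0,-0.05],[0,0,-0.1],[0,0,-0.1],[0.05,0,-0.1],[0.1,0,-0.1],[0.1,0,0]],"dr":[[0,0,0],[0,0,0],[0,0,0],[0,0,0],[0,0,0],[0,0,0],[0,0,0],[0,0,0],[0,0,0],[0,0,0]],"claw":[0.94,0.94,0.94,0.94,0.94,0.94,1,1,1,1]}' 15
python3 - <<'E'
from h import *
ims={n:np.mean([arm.get_image(n).astype(float) for _ in range(4)],0)[:,:,::-1] for n in("side","top")}
for n in ims: cv2.imwrite(f"pics/{n}3.png",ims[n])
a=cv2.resize(ims["side"][170:320,150:330],(480,400),interpolation=cv2.INTER_CUBIC);b=cv2.resize(ims["top"][135:225,150:240],(320,320),interpolation=cv2.INTER_CUBIC)
o=np.zeros((400,800,3),np.uint8);o[:,:480]=np.clip(a,0,255);o[:320,480:]=np.clip(b,0,255);cv2.imwrite("pics/c3.png",o)
go(.636,.1224,.2,np.pi/2-.06)
E
```

```text
clock: 21.65
position: [0.4836, 0.2367, 0.045]
ee_rot: [-0.454, -3.106, 0.003]
force: [-0.1, 0.1, 0.4]
width: 0.694
gripper_force: 6.0
clock: 22.65
position: [0.4133, 0.2595, 0.1833]
ee_rot: [0.457, 3.107, 0.003]
force: [0.3, 0.9, 0.4]
width: 1.002
gripper_force: 0.0
pos [0.4127 0.2578 0.1794] q7 0.71 w 0.996 gf 0.0 t 23.1
turn [-0.04  0.   11.16] then slide(final axes) [-0.406  0.77  -0.069][ WARN:0@14.672] global loadsave.cpp:1063 imwrite_ Unsupported depth image for selected encoder is fallbacked to CV_8U.
```

View pics/c3.png

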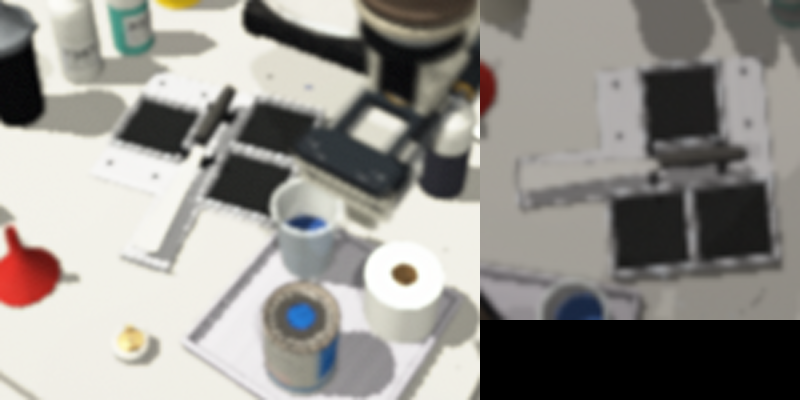

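```bash
python3 - <<'E'
from h import *
a=cv2.imread("pics/top3.png");g=a[135:215,150:240].mean(2)
for th in(45,):
  n,l,st,ce=cv2.connectedComponentsWithStats((g<th).astype(np.uint8))
  P=[]
  for i in range(1,n):
    if st[i,4]>15: print(st[i],ce[i].round(1),ray("top",*(ce[i]+[150,135]),.005).round(4),ray("top",*(ce[i]+[150,135]),.032).round(4))
f=lambda x,y,z:ray("top",150+(x-480)/3.556-.36,135+y/3.556-.36,z).round(4)
print("pockets",f(682,105,.005),f(651,231,.005),f(734,221,.005))
print("handle",f(657,158,.034),f(747,153,.034))
# handle axis: dark profile rows per column
K=[]
for u in range(201,224):
    col=a[170:184,u].mean(1); w=np.clip(90-col,0,None); K.append((u,(w*np.arange(170,184)).sum()/w.sum()))
h=np.array([ray("top",u,v,.034)[:2] for u,v in K]);print(h.round(4)[::3].tolist())
E
```

```text
[ 47  19  19  20 325] [56.1 28.8] [0.6992 0.1227 0.005 ] [0.6918 0.1204 0.032 ]
[ 61  52  20  21 356] [70.6 62. ] [0.5737 0.0867 0.005 ] [0.5685 0.0851 0.032 ]
[ 38  55  20  20 350] [47.4 64.4] [0.5764 0.1677 0.005 ] [0.5711 0.1646 0.032 ]
pockets [0.6978 0.1216 0.005 ] [0.5757 0.1667 0.005 ] [0.5741 0.085  0.005 ]
handle [0.6406 0.1495 0.034 ] [0.6331 0.0624 0.034 ]
[[0.658, 0.1419], [0.655, 0.1318], [0.6523, 0.1217], [0.6495, 0.1116], [0.6494, 0.1012], [0.6429, 0.0915], [0.632, 0.0825], [0.6331, 0.0719]]
```

```bash
python3 -m pendant '{"slide":[[0,0,-0.05],[0,0,0],[0,0,0],[0,0,0],[0,0,0],[0,0,0],[0,0,0],[0,0,0],[0,0,0],[0,0,0]],"dr":[[0,0,1],[0,0,1],[0,0,1],[0,0,1],[0,0,1],[0,0,1],[0,0,1],[0,0,1],[0,0,1],[0,0,1]],"claw":[0.9,0.8,0.7,0.6,0.55,0.55,0.55,0.55,0.55,0.55]}' 
python3 -m pendant '{"slide":[[0,0,0],[-0.04,0.07,0],[-0.05,0.1,0],[-0.06,0.12,0],[-0.06,0.12,0],[-0.06,0.12,0],[-0.06,0.12,0],[-0.05,0.08,0],[0,0,0],[0,0,0]],"dr":[[0,0,1],[0,0,0.3],[0,0,0],[0,0,0],[0,0,0],[0,0,0],[0,0,0],[0,0,0],[0,0,0],[0,0,0]],"claw":[0.55,0.55,0.55,0.55,0.55,0.55,0.55,0.55,0.55,0.55]}' 
python3 - <<'E'
from h import *
go(.637,.125,.018,np.pi/2-.035)
E
```

```text
clock: 24.05
position: [0.4126, 0.2578, 0.1944]
ee_rot: [-2.137, -2.302, 0.007]
force: [0.2, 0.3, 0.1]
width: 0.547
gripper_force: 0.0
clock: 25.05
position: [0.6224, 0.1277, 0.1934]
ee_rot: [-2.305, -2.133, 0.009]
force: [-0.5, -0.0, 0.4]
width: 0.552
gripper_force: 0.0
pos [0.6224 0.1277 0.1934] q7 -0.1 w 0.552 gf 0.0 t 25.1
turn [-0.04  0.03 -0.36] then slide(final axes) [-0.007  0.049  0.585]
```

```bash
python3 -m pendant '{"slide":[[-0.007,0.049,0],[0,0,0.1],[0,0,0.1],[0,0,0.1],[0,0,0.1],[0,0,0.05],[0,0,0],[0,0,0]],"dr":[[-0.04,0.03,-0.36],[0,0,0],[0,0,0],[0,0,0],[0,0,0],[0,0,0],[0,0,0],[0,0,0]],"claw":[0.55,0.55,0.55,0.55,0.55,0.55,0.55,0.55]}' 
python3 - <<'E'
from h import *
go(.637,.125,.018,np.pi/2-.035)
a=arm.get_image("side")[170:290,170:330,::-1]
cv2.imwrite("pics/p4.png",cv2.resize(a,(640,480),interpolation=cv2.INTER_CUBIC))
E
```

```text
clock: 25.85
position: [0.6372, 0.1263, 0.0601]
ee_rot: [2.256, 2.185, 0.004]
force: [0.1, 0.6, -0.4]
width: 0.549
gripper_force: 0.0
pos [0.6372 0.1263 0.0601] q7 0.03 w 0.549 gf 0.0 t 25.9
turn [ 0.02 -0.01  0.03] then slide(final axes) [-0.004 -0.     0.14 ]
```

View pics/p4.png

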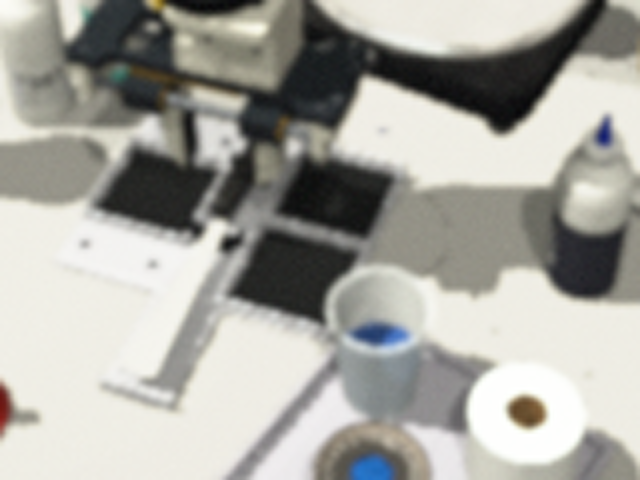

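```bash
python3 -m pendant '{"slide":[[-0.004,0,0.06],[0,0,0.05],[0,0,0.03],[0,0,0],[0,0,0]],"dr":[[0,0,0],[0,0,0],[0,0,0],[0,0,0],[0,0,0]],"claw":[0.55,0.55,0.55,0.55,0.55]}' 
python3 -m pendant '{"slide":[[0,0,0],[0,0,0],[0,0,0],[0,0,0],[0,0,0],[0,0,0]],"dr":[[0,0,0],[0,0,0],[0,0,0],[0,0,0],[0,0,0],[0,0,0]],"claw":[0.1,0.1,0.1,0.1,0.1,0.1]}' 15
python3 -c "
from h import *
go(.637,.125,.018,np.pi/2-.035)"
```

```text
clock: 26.4
position: [0.6371, 0.1246, 0.0175]
ee_rot: [2.257, 2.185, 0.003]
force: [0.2, 0.0, 0.1]
width: 0.55
gripper_force: 0.0
clock: 27.0
position: [0.637, 0.1247, 0.0174]
ee_rot: [2.257, 2.185, 0.003]
force: [-1.2, 0.1, 1.9]
width: 0.219
gripper_force: 14.9
pos [0.637  0.1247 0.0174] q7 0.05 w 0.219 gf 14.9 t 27.0
turn [ 0.01 -0.01  0.02] then slide(final axes) [ 0.001 -0.    -0.002]
```

```bash
python3 -m pendant '{"slide":[[0,0,-0.03],[0,0,-0.06],[0,0,-0.1],[0,0,-0.12],[0,0,-0.14],[0,0,-0.14],[0,0,-0.14],[0,0,-0.14],[0,0,0],[0,0,0]],"dr":[[0,0,0],[0,0,0],[0,0,0],[0,0,0],[0,0,0],[0,0,0],[0,0,0],[0,0,0],[0,0,0],[0,0,0]],"claw":[0.1,0.1,0.1,0.1,0.1,0.1,0.1,0.1,0.1,0.1]}' 15
python3 - <<'E'
from h import *
go(.5205,-.4295,.28,np.pi/2+.005)
a=arm.get_image("side")[100:290,130:330,::-1]
cv2.imwrite("pics/p5.png",cv2.resize(a,(600,570),interpolation=cv2.INTER_CUBIC))
E
```

```text
clock: 28.0
position: [0.6368, 0.1242, 0.2795]
ee_rot: [2.257, 2.184, 0.006]
force: [-0.8, 0.4, -1.1]
width: 0.222
gripper_force: 14.9
pos [0.6368 0.1242 0.2795] q7 -0.07 w 0.222 gf 14.9 t 28.0
turn [ 0.03 -0.02 -0.31] then slide(final axes) [-1.844 -0.397 -0.002]
```

View pics/p5.png

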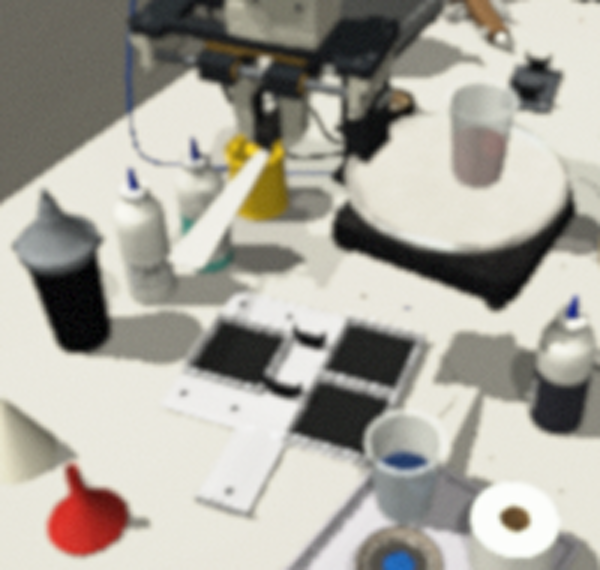

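```bash
python3 -m pendant '{"slide":[[-0.04,-0.06,0],[-0.06,-0.1,0],[-0.08,-0.1,0],[-0.1,-0.08,0],[-0.12,-0.05,0],[-0.13,0,0],[-0.13,0,0],[-0.13,0,0],[-0.13,0,0],[-0.13,0,0]],"dr":[[0.03,-0.02,-0.31],[0,0,0],[0,0,0],[0,0,0],[0,0,0],[0,0,0],[0,0,0],[0,0,0],[0,0,0],[0,0,0]],"claw":[0.1,0.1,0.1,0.1,0.1,0.1,0.1,0.1,0.1,0.1]}' 15
python3 -m pendant '{"slide":[[-0.13,0,0],[-0.13,0,0],[-0.13,0,0],[-0.13,0,0],[-0.12,0,0],[-0.1,0,0],[-0.05,0,0],[0,0,0],[0,0,0],[0,0,0]],"dr":[[0,0,0],[0,0,0],[0,0,0],[0,0,0],[0,0,0],[0,0,0],[0,0,0],[0,0,0],[0,0,0],[0,0,0]],"claw":[0.1,0.1,0.1,0.1,0.1,0.1,0.1,0.1,0.1,0.1]}' 15
python3 - <<'E'
from h import *
go(.5205,-.4295,.1,np.pi/2+.005)
E
```

```text
clock: 29.05
position: [0.5195, -0.1915, 0.2772]
ee_rot: [-2.214, -2.225, 0.006]
force: [1.1, 0.4, -0.5]
width: 0.219
gripper_force: 14.9
clock: 30.05
position: [0.5224, -0.4256, 0.2786]
ee_rot: [-2.213, -2.227, 0.002]
force: [-0.0, 0.1, -0.4]
width: 0.222
gripper_force: 14.9
pos [ 0.5224 -0.4256  0.2786] q7 0.9 w 0.222 gf 14.9 t 30.1
turn [-0.02 -0.    0.01] then slide(final axes) [-0.013 -0.007  0.595]
```

```bash
python3 -m pendant '{"slide":[[-0.013,-0.007,0.1],[-0.015,0,0.1],[0,0,0.1],[0,0,0.1],[0,0,0.1],[0,0,0.05],[0,0,0],[0,0,0],[0,0,0]],"dr":[[-0.02,0,0],[0,0,0],[0,0,0],[0,0,0],[0,0,0],[0,0,0],[0,0,0],[0,0,0],[0,0,0]],"claw":[0.1,0.1,0.1,0.1,0.1,0.1,0.1,0.1,0.1]}' 15
python3 - <<'E'
from h import *
go(.5205,-.434,.024,np.pi/2+.005)
print(ray("top",395,165,.03).round(3),ray("top",318,190,.074).round(3))
a=arm.get_image("side")[80:160,240:350,::-1];b=arm.get_image("top")[150:220,300:410,::-1]
cv2.imwrite("pics/p6.png",np.hstack([cv2.resize(a,(400,291),interpolation=cv2.INTER_CUBIC),cv2.resize(b,(400,291),interpolation=cv2.INTER_CUBIC)]))
E
```

```text
clock: 30.95
position: [0.5205, -0.4368, 0.1159]
ee_rot: [2.213, 2.224, -0.001]
force: [-0.3, -0.1, -0.6]
width: 0.221
gripper_force: 14.9
pos [ 0.5205 -0.4368  0.1159] q7 1.0 w 0.221 gf 14.9 t 30.9
turn [0.02 0.02 0.  ] then slide(final axes) [0.009 0.    0.306]
[ 0.595 -0.528  0.03 ] [ 0.538 -0.242  0.074]
```

View pics/p6.png

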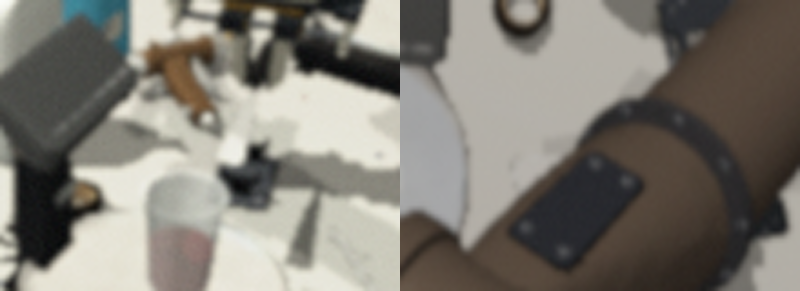

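```bash
python3 -m pendant '{"slide":[[0.009,-0.001,0.1],[0,0,0.1],[0,0,0.04],[0,0,0.02],[0,0,0.01],[0,0,0],[0,0,0]],"dr":[[0.02,0.02,0],[0,0,0],[0,0,0],[0,0,0],[0,0,0],[0,0,0],[0,0,0]],"claw":[0.1,0.1,0.1,0.1,0.1,0.1,0.1]}' 15
python3 - <<'E'
from h import *
go(.520,-.434,.024,np.pi/2+.005)
E
```

```text
clock: 31.75
position: [0.5197, -0.434, 0.0342]
ee_rot: [-2.216, -2.226, 0.001]
force: [0.2, 1.2, -0.1]
width: 0.224
gripper_force: 14.9
pos [ 0.5197 -0.434   0.0342] q7 1.04 w 0.224 gf 14.9 t 31.8
turn [-0.01 -0.   -0.  ] then slide(final axes) [0.    0.001 0.034]
```

```bash
python3 -m pendant '{"slide":[[0,0.001,0.01],[0,0,0.01],[0,0,0.01],[0,0,0],[0,0,0]],"dr":[[0,0,0],[0,0,0],[0,0,0],[0,0,0],[0,0,0]],"claw":[0.1,0.1,0.1,0.1,0.1]}' 15
python3 - <<'E'
from h import *
go(.520,-.434,.024,np.pi/2+.005)
a=arm.get_image("side")[95:145,270:340,::-1]
cv2.imwrite("pics/p7.png",cv2.resize(a,(700,500),interpolation=cv2.INTER_CUBIC))
E
```

```text
clock: 32.25
position: [0.5202, -0.4334, 0.0241]
ee_rot: [-2.214, -2.226, 0.001]
force: [3.6, -1.1, -0.8]
width: 0.223
gripper_force: 14.9
pos [ 0.5202 -0.4334  0.0241] q7 1.05 w 0.223 gf 14.9 t 32.2
turn [-0.01 -0.01  0.  ] then slide(final axes) [-0.002 -0.001  0.   ]
```

View pics/p7.png

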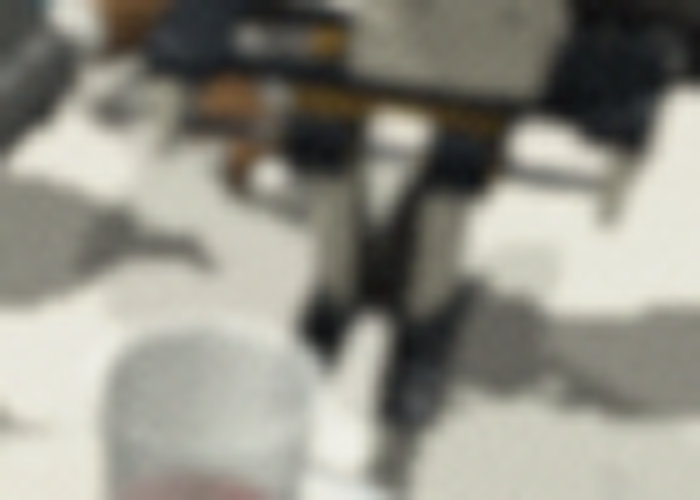

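```bash
python3 -m pendant '{"slide":[[0,0.004,0.001],[0,0,0],[0,0,0],[0,0,0],[0,0,0],[0,0,0]],"dr":[[0,0,0],[0,0,0],[0,0,0],[0,0,0],[0,0,0],[0,0,0]],"claw":[0.1,0.25,0.35,0.5,0.6,0.6]}'
python3 -m pendant '{"slide":[[0,0,-0.03],[0,0,-0.06],[0,0,-0.1],[0,0,-0.12],[0,0,-0.14],[0,0,-0.14],[0,0,-0.14],[0,0,-0.14],[0,0,0],[0,0,0]],"dr":[[0,0,0],[0,0,0],[0,0,0],[0,0,0],[0,0,0],[0,0,0],[0,0,0],[0,0,0],[0,0,0],[0,0,0]],"claw":[0.6,0.6,0.6,0.6,0.6,0.6,0.8,1,1,1]}'
python3 -c "
from h import *
go(.391,.264,.28,-.29)"
```

```text
clock: 32.9
position: [0.5205, -0.4334, 0.0237]
ee_rot: [-2.214, -2.225, 0.001]
force: [0.1, 0.1, 0.2]
width: 0.549
gripper_force: 0.0
clock: 33.9
position: [0.5213, -0.4342, 0.2864]
ee_rot: [2.216, 2.226, -0.0]
force: [-0.2, 0.8, -1.0]
width: 0.897
gripper_force: 0.0
pos [ 0.5213 -0.4342  0.2864] q7 0.91 w 0.897 gf 0.0 t 33.9
turn [ -0.     0.   -10.64] then slide(final axes) [1.082 2.106 0.021]
```

```bash
python3 -m pendant '{"slide":[[0.06,0,0],[0.1,0,0],[0.13,0,0],[0.13,0,0],[0.13,-0.03,0],[0.13,-0.05,0],[0.13,-0.06,0],[0.13,-0.06,0],[0.13,-0.06,0],[0.13,-0.06,0]],"dr":[[0,0,0],[0,0,0],[0,0,0],[0,0,0],[0,0,0],[0,0,0],[0,0,0],[0,0,0],[0,0,0],[0,0,0]],"claw":[1,1,1,1,1,1,1,1,1,1]}'
python3 -m pendant '{"slide":[[0.13,-0.06,0],[0.13,-0.04,0],[0.13,0,0],[0.13,0,0],[0.13,0,0],[0.1,0,0],[0.1,0,0],[0.1,0,0],[0.1,0,0],[0,0,0]],"dr":[[0,0,0],[0,0,0],[0,0,0],[0,0,0],[0,0,0],[0,0,-1],[0,0,-1],[0,0,-1],[0,0,-1],[0,0,-1]],"claw":[1,1,1,1,1,1,1,1,1,1]}'
python3 - <<'E'
from h import *
go(.391,.264,.2,-.29)
ims={n:np.mean([arm.get_image(n).astype(float) for _ in range(4)],0)[:,:,::-1] for n in("side","top")}
a=ims["side"][90:160,250:350];b=ims["top"][150:220,310:410];t=ims["side"][180:320,150:350]
f=lambda x,w,h:np.clip(cv2.resize(x,(w,h),interpolation=cv2.INTER_CUBIC),0,255).astype(np.uint8)
cv2.imwrite("pics/p8.png",np.vstack([np.hstack([f(a,400,280),f(b,400,280)]),np.hstack([f(t,446,312),np.zeros((312,354,3),np.uint8)])]))
E
```

```text
clock: 34.9
position: [0.4217, -0.0725, 0.2843]
ee_rot: [-2.213, -2.225, 0.004]
force: [0.9, 0.7, 0.3]
width: 0.996
gripper_force: 0.0
clock: 35.9
position: [0.3683, 0.241, 0.2845]
ee_rot: [-1.442, -2.786, 0.003]
force: [0.3, -0.8, -0.3]
width: 1.001
gripper_force: 0.0
pos [0.3683 0.241  0.2845] q7 -0.05 w 1.001 gf 0.0 t 35.9
turn [-0.02 -0.04 -5.54] then slide(final axes) [-0.051  0.095  0.282]
```

View pics/p8.png

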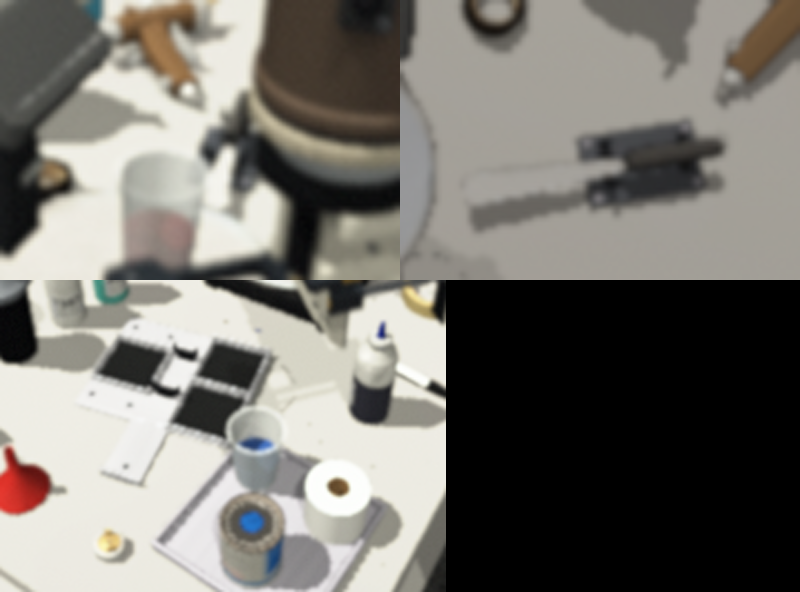

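```bash
python3 -m pendant '{"slide":[[0,0,0],[0,0,0],[0,0,0],[0,0,0],[0,0,0],[0,0,0],[-0.04,0.08,0],[-0.011,0.015,0],[0,0,0.1],[0,0,0.1]],"dr":[[0,0,-1],[0,0,-1],[0,0,-1],[0,0,-1],[0,0,-1],[0,-0.04,-0.54],[0,0,0],[0,0,0],[0,0,0],[0,0,0]],"claw":[1,1,1,1,1,1,1,1,1,1]}'
python3 -m pendant '{"slide":[[0,0,0.08],[0,0,0],[0,0,0]],"dr":[[0,0,0],[0,0,0],[0,0,0]],"claw":[1,1,1]}'
python3 - <<'E'
from h import *
go(.3915,.2639,.034,-.29)
E
```

```text
clock: 37.3
position: [0.3947, 0.2603, 0.2257]
ee_rot: [0.474, 3.102, 0.002]
force: [0.2, -0.1, -0.5]
width: 1.0
gripper_force: 0.0
clock: 37.6
position: [0.3942, 0.26, 0.2024]
ee_rot: [0.473, 3.104, -0.001]
force: [-0.0, 0.7, 0.4]
width: 1.0
gripper_force: 0.0
pos [0.3942 0.26   0.2024] q7 0.63 w 1.0 gf 0.0 t 37.6
turn [-0.    0.02 -0.1 ] then slide(final axes) [0.012 0.01  0.561]
```

```bash
python3 -m pendant '{"slide":[[0.012,0.01,0.06],[0,0,0.1],[0,0,0.1],[0,0,0.1],[0,0,0.1],[0,0,0.07],[0,0,0.03],[0,0,0],[0,0,0]],"dr":[[0,0,-0.1],[0,0,0],[0,0,0],[0,0,0],[0,0,0],[0,0,0],[0,0,0],[0,0,0],[0,0,0]],"claw":[1,1,1,1,1,1,1,1,1]}'
python3 -m pendant '{"slide":[[0,0,0],[0,0,0],[0,0,0],[0,0,0],[0,0,0]],"dr":[[0,0,0],[0,0,0],[0,0,0],[0,0,0],[0,0,0]],"claw":[0.5,0.5,0.5,0.5,0.5]}' 15
python3 -m pendant '{"slide":[[0,0,-0.05],[0,0,-0.1],[0,0,-0.1],[0,0,-0.1],[0,0,-0.06],[0,0,0],[0,0,0]],"dr":[[0,0,0],[0,0,0],[0,0,0],[0,0,0],[0,0,0],[0,0,0],[0,0,0]],"claw":[0.5,0.5,0.5,0.5,0.5,0.5,0.5]}' 15
python3 - <<'E'
from h import *
go(.573,.0858,.0375,-.05)
E
```

```text
clock: 38.5
position: [0.3928, 0.2648, 0.0352]
ee_rot: [0.453, 3.105, 0.002]
force: [0.2, 0.4, -0.0]
width: 1.003
gripper_force: 0.0
clock: 39.0
position: [0.3921, 0.2643, 0.0343]
ee_rot: [0.453, 3.106, 0.001]
force: [-1.4, -0.6, 7.2]
width: 0.729
gripper_force: 15.0
clock: 39.7
position: [0.3913, 0.264, 0.1565]
ee_rot: [0.452, 3.107, -0.0]
force: [-1.0, -0.9, -2.0]
width: 0.73
gripper_force: 15.0
pos [0.3913 0.264  0.1565] q7 0.65 w 0.73 gf 15.0 t 39.7
turn [ 0.    0.02 -1.99] then slide(final axes) [-0.635 -0.563  0.397]
```

```bash
python3 -m pendant '{"slide":[[0,0,0],[0,0,0],[-0.08,0,0],[-0.1,-0.02,0],[-0.12,-0.06,0],[-0.1,-0.1,0],[-0.1,-0.1,0],[-0.08,-0.1,0],[-0.055,-0.1,0],[0,-0.083,0]],"dr":[[0,0,-1],[0,0,-0.99],[0,0,0],[0,0,0],[0,0,0],[0,0,0],[0,0,0],[0,0,0],[0,0,0],[0,0,0]],"claw":[0.5,0.5,0.5,0.5,0.5,0.5,0.5,0.5,0.5,0.5]}' 15
python3 -m pendant '{"slide":[[0,0,0.1],[0,0,0.1],[0,0,0.08],[0,0,0],[0,0,0],[0,0,0]],"dr":[[0,0,0],[0,0,0],[0,0,0],[0,0,0],[0,0,0],[0,0,0]],"claw":[0.5,0.5,0.5,0.5,0.5,0.5]}' 15
python3 - <<'E'
from h import *
go(.573,.086,.0375,-.05)
E
```

```text
clock: 40.7
position: [0.5744, 0.0829, 0.1552]
ee_rot: [0.083, 3.14, -0.004]
force: [0.1, -0.8, -1.6]
width: 0.735
gripper_force: 15.0
clock: 41.3
position: [0.5741, 0.0859, 0.0741]
ee_rot: [0.079, 3.137, -0.0]
force: [-0.2, -0.1, -1.7]
width: 0.73
gripper_force: 15.0
pos [0.5741 0.0859 0.0741] q7 1.42 w 0.73 gf 15.0 t 41.3
turn [-0.    0.03 -0.  ] then slide(final axes) [0.004 0.    0.122]
```

```bash
python3 -m pendant '{"slide":[[0.003,0,0.05],[0,0,0.04],[0,0,0.02],[0,0,0.014],[0,0,0],[0,0,0]],"dr":[[0,0,0],[0,0,0],[0,0,0],[0,0,0],[0,0,0],[0,0,0]],"claw":[0.5,0.5,0.5,0.5,0.5,0.5]}' 15
python3 -m pendant '{"slide":[[0,0,0],[0,0,0],[0,0,0],[0,0,0],[0,0,-0.05],[0,0,-0.1],[0,0,-0.1],[0,0,-0.1],[0,0,-0.1],[0,0,-0.05]],"dr":[[0,0,0],[0,0,0],[0,0,0],[0,0,0],[0,0,0],[0,0,0],[0,0,0],[0,0,0],[0,0,0],[0,0,0]],"claw":[0.94,0.94,0.94,0.94,0.94,0.94,1,1,1,1]}' 15
python3 -c "
from h import *
go(.4836,.2367,.044,-.29)"
```

```text
clock: 41.9
position: [0.573, 0.0859, 0.0365]
ee_rot: [0.079, 3.138, -0.0]
force: [-0.3, 0.3, -2.7]
width: 0.729
gripper_force: 15.0
clock: 42.9
position: [0.5734, 0.086, 0.189]
ee_rot: [0.079, 3.135, 0.001]
force: [1.2, 0.5, -1.0]
width: 1.001
gripper_force: 0.0
pos [0.5734 0.086  0.189 ] q7 1.39 w 1.001 gf 0.0 t 42.9
turn [0.01 0.04 1.99] then slide(final axes) [0.431 0.396 0.483]
```

```bash
python3 -m pendant '{"slide":[[0,0,0],[0,0,0],[0.06,0.06,0],[0.09,0.08,0],[0.09,0.08,0],[0.09,0.08,0],[0.07,0.06,0],[0.031,0.036,0],[0,0,0],[0,0,0]],"dr":[[0.01,0.02,1],[0,0.02,0.99],[0,0,0],[0,0,0],[0,0,0],[0,0,0],[0,0,0],[0,0,0],[0,0,0],[0,0,0]],"claw":[1,1,1,1,1,1,1,1,1,1]}' 15
python3 -c "
from h import *
go(.4836,.2367,.044,-.29)"
```

```text
clock: 43.9
position: [0.4832, 0.2355, 0.1864]
ee_rot: [-0.454, -3.107, 0.003]
force: [0.5, -0.8, 0.8]
width: 1.001
gripper_force: 0.0
pos [0.4832 0.2355 0.1864] q7 0.83 w 1.001 gf 0.0 t 43.9
turn [-0.02 -0.01 -0.  ] then slide(final axes) [-0.     0.004  0.475]
```

```bash
python3 -m pendant '{"slide":[[0,0.004,0.08],[0,0,0.1],[0,0,0.1],[0,0,0.1],[0,0,0.06],[0,0,0.03],[0,0,0],[0,0,0]],"dr":[[0,0,0],[0,0,0],[0,0,0],[0,0,0],[0,0,0],[0,0,0],[0,0,0],[0,0,0]],"claw":[1,1,1,1,1,1,1,1]}'
python3 -m pendant '{"slide":[[0,0,0],[0,0,0],[0,0,0],[0,0,0],[0,0,0],[0,0,0]],"dr":[[0,0,0],[0,0,0],[0,0,0],[0,0,0],[0,0,0],[0,0,0]],"claw":[0.5,0.5,0.5,0.5,0.5,0.5]}' 6
python3 -m pendant '{"slide":[[0,0,-0.05],[0,0,-0.1],[0,0,-0.1],[0,0,-0.1],[0,0,-0.06],[0,0,0],[0,0,0]],"dr":[[0,0,0],[0,0,0],[0,0,0],[0,0,0],[0,0,0],[0,0,0],[0,0,0]],"claw":[0.5,0.5,0.5,0.5,0.5,0.5,0.5]}' 6
python3 -c "
from h import *
go(.6905,.1195,.0475,-.05)"
```

```text
clock: 44.7
position: [0.4833, 0.2371, 0.046]
ee_rot: [-0.455, -3.107, 0.001]
force: [0.6, -0.1, 0.3]
width: 1.005
gripper_force: 0.0
clock: 45.3
position: [0.4826, 0.238, 0.0456]
ee_rot: [-0.452, -3.107, 0.001]
force: [0.2, 0.6, 3.2]
width: 0.69
gripper_force: 6.0
clock: 46.0
position: [0.4824, 0.2378, 0.1681]
ee_rot: [-0.452, -3.106, 0.002]
force: [-0.1, -0.3, -0.5]
width: 0.696
gripper_force: 6.0
pos [0.4824 0.2378 0.1681] q7 0.84 w 0.696 gf 6.0 t 46.0
turn [-0.01 -0.02 -1.99] then slide(final axes) [-0.712 -0.359  0.402]
```

```bash
python3 -m pendant '{"slide":[[0,0,0],[0,0,0],[-0.08,-0.04,0],[-0.11,-0.05,0],[-0.12,-0.06,0],[-0.12,-0.06,0],[-0.11,-0.06,0],[-0.1,-0.05,0],[-0.072,-0.039,0],[0,0,0]],"dr":[[0,0,-1],[0,0,-0.99],[0,0,0],[0,0,0],[0,0,0],[0,0,0],[0,0,0],[0,0,0],[0,0,0],[0,0,0]],"claw":[0.5,0.5,0.5,0.5,0.5,0.5,0.5,0.5,0.5,0.5]}' 6
python3 -m pendant '{"slide":[[0,0,0.1],[0,0,0.1],[0,0,0.08],[0,0,0],[0,0,0]],"dr":[[0,0,0],[0,0,0],[0,0,0],[0,0,0],[0,0,0]],"claw":[0.5,0.5,0.5,0.5,0.5]}' 6
python3 -c "
from h import *
go(.6905,.1195,.0475,-.05)"
```

```text
clock: 47.0
position: [0.6921, 0.1154, 0.1653]
ee_rot: [-0.086, -3.136, 0.006]
force: [0.1, -0.1, 0.4]
width: 0.694
gripper_force: 6.0
clock: 47.5
position: [0.6894, 0.1198, 0.0832]
ee_rot: [-0.078, -3.136, 0.002]
force: [0.9, 0.4, 0.3]
width: 0.69
gripper_force: 6.0
pos [0.6894 0.1198 0.0832] q7 1.41 w 0.69 gf 6.0 t 47.5
turn [-0.01 -0.04 -0.  ] then slide(final axes) [-0.004 -0.001  0.119]
```

Next: lower and release the cup, then return for the tin (TCP 0.464, 0.342, yaw π/2−0.06).

```bash
python3 -m pendant '{"slide":[[-0.003,0,0.05],[0,0,0.04],[0,0,0.02],[0,0,0.008],[0,0,0],[0,0,0]],"dr":[[0,0,0],[0,0,0],[0,0,0],[0,0,0],[0,0,0],[0,0,0]],"claw":[0.5,0.5,0.5,0.5,0.5,0.5]}' 6
python3 -m pendant '{"slide":[[0,0,0],[0,0,0],[0,0,0],[0,0,0],[0,0,-0.05],[0,0,-0.1],[0,0,-0.1],[0,0,-0.1],[0,0,-0.1],[0,0,-0.05]],"dr":[[0,0,0],[0,0,0],[0,0,0],[0,0,0],[0,0,0],[0,0,0],[0,0,0],[0,0,0],[0,0,0],[0,0,0]],"claw":[0.94,0.94,0.94,0.94,0.94,0.94,1,1,1,1]}' 15
python3 -c "
from h import *
go(.4643,.342,.2,np.pi/2-.06)"
```

```text
clock: 48.1
position: [0.6914, 0.1193, 0.0487]
ee_rot: [-0.079, -3.138, 0.001]
force: [-0.1, -0.1, 0.4]
width: 0.687
gripper_force: 6.0
clock: 49.1
position: [0.6928, 0.1195, 0.2027]
ee_rot: [0.079, 3.139, 0.001]
force: [0.5, 0.0, 0.1]
width: 0.999
gripper_force: 0.0
pos [0.6928 0.1195 0.2027] q7 1.39 w 0.999 gf 0.0 t 49.1
turn [-1.000e-02  2.000e-02 -1.301e+01] then slide(final axes) [-0.695  0.805  0.009]
```

```bash
python3 -m pendant '{"slide":[[0.05,0.05,0],[0.08,0.08,0],[0.1,0.1,0],[0.1,0.1,0],[0.1,0.1,0],[0.1,0.1,0],[0.1,0.1,0],[0.06,0.06,0],[0,0,0],[0,0,0]],"dr":[[0,0,0],[0,0,0],[0,0,0],[0,0,0],[0,0,0],[0,0,1],[0,0,1],[0,0,1],[0,0,1],[0,0,1]],"claw":[1,1,1,1,1,1,1,1,1,1]}'
python3 -m pendant '{"slide":[[0,0,0],[0,0,0],[0,0,0],[0,0,0],[0,0,0],[0,0,0],[0,0,0],[0,0,0],[0,0,0],[0,0,0]],"dr":[[0,0,1],[0,0,1],[0,0,1],[0,0,1],[0,0,1],[0,0,1],[0,0,1],[0,0,1],[0,0,0.17],[0,0,0]],"claw":[1,1,1,1,1,1,1,1,1,1]}'
python3 -c "
from h import *
go(.4643,.342,.052,np.pi/2-.06)"
```

```text
clock: 50.1
position: [0.5031, 0.3445, 0.1988]
ee_rot: [-1.006, -2.973, 0.003]
force: [0.4, -1.7, 0.5]
width: 0.998
gripper_force: 0.0
clock: 51.1
position: [0.504, 0.3433, 0.1987]
ee_rot: [-2.284, -2.156, 0.004]
force: [-0.3, -0.5, 0.2]
width: 1.001
gripper_force: 0.0
pos [0.504  0.3433 0.1987] q7 -0.47 w 1.001 gf 0.0 t 51.1
turn [-0.02  0.01  0.02] then slide(final axes) [-0.012 -0.132  0.489]
```

```bash
python3 -m pendant '{"slide":[[-0.012,-0.1,0],[0,-0.032,0],[0,0,0.1],[0,0,0.1],[0,0,0.1],[0,0,0.1],[0,0,0.07],[0,0,0.015],[0,0,0],[0,0,0]],"dr":[[0,0,0],[0,0,0],[0,0,0],[0,0,0],[0,0,0],[0,0,0],[0,0,0],[0,0,0],[0,0,0],[0,0,0]],"claw":[1,1,1,1,1,1,1,1,1,1]}'
python3 -m pendant '{"slide":[[0,0,0],[0,0,0],[0,0,0],[0,0,0],[0,0,0]],"dr":[[0,0,0],[0,0,0],[0,0,0],[0,0,0],[0,0,0]],"claw":[0.5,0.5,0.5,0.5,0.5]}' 15
python3 -m pendant '{"slide":[[0,0,-0.05],[0,0,-0.1],[0,0,-0.1],[0,0,-0.1],[0,0,0],[0,0,0]],"dr":[[0,0,0],[0,0,0],[0,0,0],[0,0,0],[0,0,0],[0,0,0]],"claw":[0.5,0.5,0.5,0.5,0.5,0.5]}' 15
python3 -c "
from h import *
go(.5768,.1665,.055,np.pi/2-.04)"
```

```text
clock: 52.1
position: [0.4649, 0.3424, 0.0545]
ee_rot: [-2.286, -2.154, 0.001]
force: [-0.1, -0.1, 0.1]
width: 0.999
gripper_force: 0.0
clock: 52.6
position: [0.4641, 0.3423, 0.0538]
ee_rot: [-2.286, -2.153, 0.003]
force: [-1.0, -0.3, 5.4]
width: 0.726
gripper_force: 15.0
clock: 53.2
position: [0.4643, 0.3422, 0.1591]
ee_rot: [-2.286, -2.153, 0.002]
force: [-0.2, -0.3, -2.5]
width: 0.725
gripper_force: 15.0
pos [0.4643 0.3422 0.1591] q7 -0.49 w 0.725 gf 15.0 t 53.2
turn [-0.02 -0.   -0.17] then slide(final axes) [-0.57   0.398  0.347]
```

```bash
python3 -m pendant '{"slide":[[-0.05,0.03,0],[-0.08,0.06,0],[-0.1,0.07,0],[-0.1,0.07,0],[-0.1,0.07,0],[-0.08,0.06,0],[-0.06,0.038,0],[0,0,0.1],[0,0,0.1],[0,0,0]],"dr":[[0,0,-0.17],[0,0,0],[0,0,0],[0,0,0],[0,0,0],[0,0,0],[0,0,0],[0,0,0],[0,0,0],[0,0,0]],"claw":[0.5,0.5,0.5,0.5,0.5,0.5,0.5,0.5,0.5,0.5]}' 15
python3 -m pendant '{"slide":[[0,0,0.04],[0,0,0],[0,0,0]],"dr":[[0,0,0],[0,0,0],[0,0,0]],"claw":[0.5,0.5,0.5]}' 15
python3 -c "
from h import *
go(.5768,.1665,.056,np.pi/2-.04)"
```

```text
clock: 54.2
position: [0.5725, 0.1653, 0.0935]
ee_rot: [-2.262, -2.173, 0.017]
force: [-0.8, 0.5, -2.8]
width: 0.727
gripper_force: 15.0
clock: 54.5
position: [0.5766, 0.1665, 0.0868]
ee_rot: [-2.264, -2.177, 0.003]
force: [-0.7, -0.2, -2.1]
width: 0.727
gripper_force: 15.0
pos [0.5766 0.1665 0.0868] q7 -0.05 w 0.727 gf 15.0 t 54.5
turn [-0.02  0.    0.01] then slide(final axes) [0.    0.001 0.103]
```

```bash
python3 -m pendant '{"slide":[[0,0,0.04],[0,0,0.03],[0,0,0.02],[0,0,0.012],[0,0,0],[0,0,0]],"dr":[[0,0,0],[0,0,0],[0,0,0],[0,0,0],[0,0,0],[0,0,0]],"claw":[0.5,0.5,0.5,0.5,0.5,0.5]}' 15
python3 -m pendant '{"slide":[[0,0,0],[0,0,0],[0,0,0],[0,0,0],[0,0,-0.05],[0,0,-0.1],[0,0,-0.1],[0,0,-0.1],[0,0,-0.1],[0.05,-0.05,-0.05]],"dr":[[0,0,0],[0,0,0],[0,0,0],[0,0,0],[0,0,0],[0,0,0],[0,0,0],[0,0,0],[0,0,0],[0,0,0]],"claw":[0.94,0.94,0.94,0.94,0.94,0.94,1,1,1,1]}' 15
python3 -m pendant '{"slide":[[0.08,-0.08,0],[0.1,-0.1,0],[0.1,-0.1,0],[0.1,-0.1,0],[0.1,-0.05,0],[0.08,0,0],[0,0,0],[0,0,0]],"dr":[[0,0,0],[0,0,0],[0,0,0],[0,0,0],[0,0,0],[0,0,0],[0,0,0],[0,0,0]],"claw":[1,1,1,1,1,1,1,1]}' 15
python3 - <<'E'
from h import *
ims={n:np.mean([arm.get_image(n).astype(float) for _ in range(4)],0)[:,:,::-1] for n in("side","top")}
a=ims["side"][90:280,150:350];b=ims["top"][130:260,130:260];t=ims["top"][150:220,310:410]
f=lambda x,w,h:np.clip(cv2.resize(x,(w,h),interpolation=cv2.INTER_CUBIC),0,255).astype(np.uint8)
o=np.zeros((580,800,3),np.uint8);o[:418,:440]=f(a,440,418);o[:360,440:]=f(b,360,360);o[360:570,440:740]=f(t,300,210)
cv2.imwrite("pics/p9.png",o)
E
```

```text
clock: 55.1
position: [0.5763, 0.1661, 0.0555]
ee_rot: [-2.264, -2.176, 0.004]
force: [0.3, -0.1, -2.4]
width: 0.727
gripper_force: 15.0
clock: 56.1
position: [0.5649, 0.1793, 0.2099]
ee_rot: [2.268, 2.17, 0.003]
force: [-0.1, 0.8, 0.1]
width: 1.0
gripper_force: 0.0
clock: 56.9
position: [0.4402, 0.3548, 0.2066]
ee_rot: [-2.264, -2.177, 0.003]
force: [-0.5, -0.4, 0.4]
width: 1.001
gripper_force: 0.0
```

View pics/p9.png

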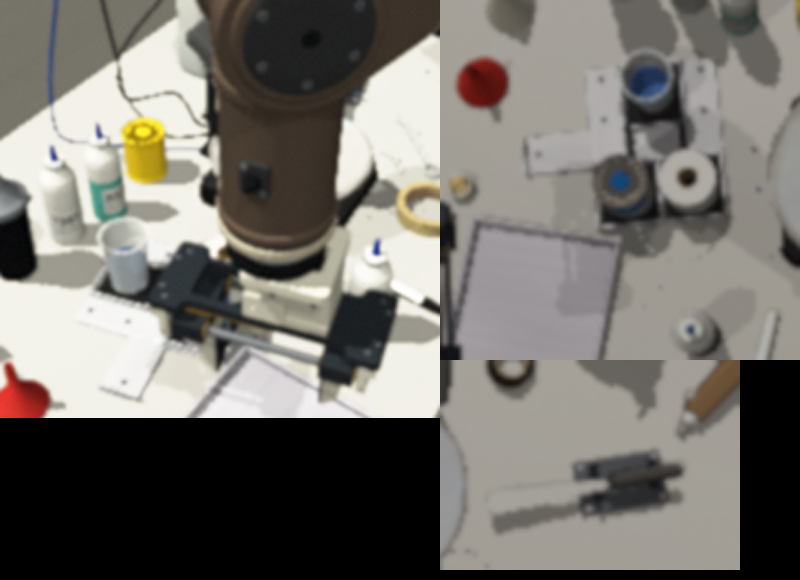

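The tin, roll and cup are upright in their own pockets, at top-view pixels of about (195,196), (219,194) and (205,160). These match the start picture. The knife lies in the rest, and the bottle and air cap haven't moved.

```bash
python3 -c "
from cell import arm
print(arm.sign_off())"
```

```text
the job is handed in; nothing more can be done
None
```

The job is handed in at about 57 s of the 123 s limit: the knife is on the rest with its blade in the wide notch, the tin, roll and cup are back upright in their own pockets, and the last pictures show nothing else moved; no verdict came back.

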